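Sleeve the cell carrier and hold it home in the alignment corner

TASK

Push the black light-shield sleeve all the way down onto the round port of the blue cell carrier while the carrier still stands on the bench. Then take the carrier by its grip lug, set it flat on the alignment plate and press it into the corner, lug end against the short brass fence and long side against the long brass fence, touching both at once, firmly but without ramming it. Finish with the gripper still holding the lug and pressing the carrier against both fences; do not tip the carrier over and leave the other things on the bench alone.

Things in the scene. Friction and masses are not known exactly. Their poses are not given: they have to be found in the camera images.
- sleeve_mid (a point): Black plastic sleeve, a plain tube 34 mm outside diameter, 22.6 mm bore, 36 mm tall, 50 g, loose, standing upright on the bench at the start. Four fixed bottles, none taller than 180 mm, stand between it and the robot, and a raised ledge 130 mm high runs along the bench's front edge (to x = 0.36 m): come in and leave from above. This point is its centre, half-way up (18 mm above its lower rim); z along the tube.
- sleeve_foot (a point): Centre of the sleeve's lower rim, 18 mm below sleeve_mid.
- carrier: Cell carrier, loose, about 0.45 kg, standing on the bench at the start: a blue foot block 110 (x) x 60 (y) x 20 mm high; on its top at x = -30 mm a round upright aluminium port (spigot) of 20 mm diameter, 27 mm high, its top 7 mm tapered to 13 mm diameter; at x = +28 mm an aluminium grip lug 36 (x) x 24 (y) mm, standing from 20 to 56 mm above the carrier's underside. Origin: centre of the underside; x along its length towards the lug end, y to its left long side, z up.
- carrier_lug (a point): Where to grip the lug: on its middle, 42 mm above the carrier's underside (14 mm below the lug's top, 22 mm above the foot block's top); axes as the carrier. Lug faces to grip are 24 mm apart along y.
- carrier_port (a point): Foot of the port on its axis, on the foot block's top, 20 mm above the carrier's underside. A sleeve fully home has its lower rim here, and its top 56 mm above the carrier's underside.
- carrier_corner (a point): The lower corner of the carrier that goes into the corner of the fences: lug end, left (+y) side, underside; at (55, 30, 0) mm in the carrier; axes as the carrier.
- plate: Alignment plate, fixed to the bench: dark steel base 150 (x) x 110 (y) x 8 mm thick, slippery (plate and fences have a low-friction coating, coefficient about 0.15). Origin: centre of the underside; z up. Two brass fences stand on it along its +y edge (long) and its +x edge (short).
- plate_corner (a point): Where the inner faces of the two fences meet, on the plate's top (8 mm above the bench); at (60, 40, 8) mm in the plate; axes as the plate. When the carrier is home, carrier_corner lies here and the axes of carrier and plate agree (same x, same y).
- fence_long: Long brass fence, fixed, 115 (x) x 12 (y) x 14 mm high above the plate's top, top 22 mm above the bench; its inner face is its -y side. Origin: centre of its underside; axes as the plate.
- fence_short: Short brass fence, fixed, 12 (x) x 75 (y) x 14 mm high above the plate's top; its inner face is its -x side. Origin: centre of its underside; axes as the plate.
- amber_vial: Bystander: small amber vial with a blue cap, 21 mm diameter, 44 mm tall, loose; origin at the centre of its underside.
- weight: Bystander: brass laboratory weight, 27 mm diameter, 43 mm tall, loose; origin at the centre of its underside.
- tape: Bystander: roll of tan tape lying flat, 96 mm diameter, 25 mm high, loose; origin at the centre of its underside.
- red_vial: Bystander: small clear vial with a red cap, 21 mm diameter, 44 mm tall, loose; origin at the centre of its underside.
Mind the look-alikes: they are no part of the job. Of the things that look like the carrier, the larger one is meant.

How it is judged:
By the outcome, as a careful person would: the job done as asked, in the order asked, and still so for the second after the job is handed in, while the arm keeps its last pose, push and grip.
It also fails if it takes over 56 s, if anything falls off the work surface, if the arm or the gripper's body presses on something with over 40 N, if the wrist force passes 120 N, or if a joint passes its speed limit or range.

ROBOT

A 6-joint arm with a two-finger parallel gripper is mounted at the origin on a cart in front of the work surface, level with it; the furniture and walls round the work are solid. World frame = base frame: x ahead of the robot, y to its left, z up, the work surface at z = 0. Lengths are in mm, angles in rad, forces in N, time in s.
With the tool pointing down it reaches from about 350 to 775 mm from the base axis. Payload 7.3 kg.
Tool frame: the origin (TCP) lies on the centre line of the jaws, within the pads' length; the fingertips stand 22 mm ahead of it and the grasp point (between the pads) lies 3 mm ahead of it; z points along the fingers, y is the direction in which the jaws open and shut (so a half turn about z gives the same grasp; the last joint's range is limited). The gripper opens to 92 mm and grips with 3 to 60 N. Pads are 19 mm wide; open, the fingers measure 130 mm over their backs; the gripper's body (75 mm by 190 mm) begins 47 mm behind the grasp point.
Start: joints at [-1.252, 0.342, 1.524, -0, 1.275, -0.146], TCP at [235.352, -469.311, 248.741] pointing down, gripper open.
Joint ranges: [-2.53, 2.53], [-0.77, 2.02], [0.04, 2.7], [-1, 4.14], [0.28, 2.66], [-3.11, 3.11]. Speed limits (rad/s): [2.57, 2.57, 3.14, 3.14, 3.14, 3.14].

INTERFACE

Orientations are given as [roll, pitch, yaw] about the fixed x, y, z axes, in that order (R = Rz(yaw) Ry(pitch) Rx(roll)).
In Python, from plant import get_obs, capture, bot, spot_in gives the robot as it stands.
- The arm moves only by the shell command python3 -m handwheel 'ROWS' [OPENING]. ROWS is JSON, a list of rows, each a list of 2 entries, a list of its own where there are three numbers: the shift along the world's x, y, z in mm, then the turn, a rotation vector about the world's x, y, z in rad. In form: [[[x, y, z], [wx, wy, wz]], ...]. A call has 1 to 12 rows; each row shifts and turns the commanded pose from where the row before left it; what a row does not reach is not made up. A row lasts 1/8 s, in which the tool goes at most 62.5 mm and 10.7 degrees, less where a joint would pass 70% of its speed; a pose out of reach is approached as far as the arm can. A call is refused whole if a number of a shift passes 62.5 or a number of a turn 0.188, either way. A call with a gripper value outside its range is refused whole. OPENING is the closure, from 0 (fully open) to 1 (shut), set as the call begins (- or left out, the last holds). The fingers move at their own pace and stop on an object; the grip force is fixed at half the most. Time passes only in rows, so rows that do not move let the fingers close. It gives the time, the measured TCP pose, the force and the opening at its end, in the units of the state.
- get_obs(): the state, without advancing time (a new reading comes with each control period).
- capture(name): name is "side" or "top" or "wrist"; returns a dict with "img" (420x560x3 uint8, red, green, blue), "fx", "fy", "cx", "cy" (pixels), "cam_to_world" (4x4, takes a point from camera to world coordinates). Camera axes: x right, y up, looking along -z (the intrinsics and any distortion apply to the point x, -y, -z); pixel columns grow to the right and rows downward; lengths in mm; the calibration is good to about 2 mm. A picture is of the moment at which its call begins. There is no depth.
- bot.close_job(): hands the job in, once; it reports no verdict.
Trained networks look in the newest picture that a camera, given by its name, has taken for a name from the list of things; names that differ only in an ending like _2 or _b are one class to them, and where a whole thing is asked for, a point or a joint stands for the part that bears it (a point fixed in the world has none). Each returns a list of dicts, best first, with "score" (0 to 1); they miss things now and then, are a little off and sometimes report something else, mostly with a low value. They report only what shows in the picture. A call takes as long as a camera call. They do not tell look-alikes from the thing itself.
- spot_in(thing, camera): "xyz" ([x, y, z] in mm, in the coordinates of the camera as it stood for that picture, good to about 4 mm: the middle of the surface that is visible of it).
The state is a dict: "time": time; "joint_positions": joint angles; "dq": joint speeds; "tau": joint torques, N m; "tool_pos": TCP position; "tcp_rot": TCP orientation; "contact_force": force on the tool from outside, world axes, zero at the start; "moment": the same for the moment, N m; "grip_width": finger opening in mm.
Only numpy, scipy, OpenCV 4.12 (cv2) and the standard library are available. Lean on these libraries where they do the work, as an engineer would, in place of code of your own. Each camera call takes 0.05 s, during which the arm holds its last target. There are 200 camera calls.

## Working session

There is one attempt and no reset: what is moved stays moved. The work goes in short steps, Python scripts to look and compute and a shell command to move; the robot and the scene stay as the last step left them, time stands still between calls to the robot, and variables do not carry over. Pictures are saved under pics/ and viewed, about 8 in all and at most 12, crops included, and the job is handed in when it is done.

```bash
ls; mkdir -p pics; cat > h.py <<'E'
import numpy as np, cv2
from plant import get_obs, capture, bot, spot_in
def snap(cam,fn=None):
    c=capture(cam)
    if fn: cv2.imwrite('pics/'+fn,c['img'][:,:,::-1])
    return c
def ray(c,u,v):
    T=np.array(c['cam_to_world']); d=np.array([(u-c['cx'])/c['fx'],-(v-c['cy'])/c['fy'],-1.])
    return T[:3,3],T[:3,:3]@d
def atz(c,u,v,z):
    o,d=ray(c,u,v); return o+d*(z-o[2])/d[2]
def px(c,p):
    T=np.array(c['cam_to_world']); q=T[:3,:3].T@(np.array(p)-T[:3,3]); 
    return [c['cx']+c['fx']*q[0]/-q[2], c['cy']-c['fy']*q[1]/-q[2]]
def spot(n,cam,c):
    T=np.array(c['cam_to_world'])
    for r in spot_in(n,cam)[:3]:
        w=T[:3,:3]@np.array(r['xyz'])+T[:3,3]; print(n,round(r['score'],2),w.round(),np.round(px(c,w)))
E
python3 - <<'E'
from h import *
c=snap('top','t1.png'); print({k:v for k,v in c.items() if k!='img'})
for n in ['sleeve_mid','carrier','carrier_lug','carrier_port','plate','fence_long','fence_short']: spot(n,'top',c)
s=snap('side','s1.png'); print({k:v for k,v in s.items() if k!='img'})
for n in ['sleeve_mid','carrier']: spot(n,'side',s)
print(get_obs())
E
```

```text
pics
{'fx': 445.4683817105761, 'fy': 445.4683817105761, 'cx': 287.74715030128226, 'cy': 208.0923048168725, 'cam_to_world': array([[-2.71719855e-02,  9.96315171e-01, -8.13496328e-02,
         4.12038585e+02],
       [-9.99630750e-01, -2.70993061e-02,  1.99758076e-03,
        -7.17241397e+01],
       [-2.14298581e-04,  8.13738727e-02,  9.96683624e-01,
         1.36601882e+03],
       [ 0.00000000e+00,  0.00000000e+00,  0.00000000e+00,
         1.00000000e+00]])}
sleeve_mid 0.53 [569. 246.  28.] [181. 195.]
carrier 0.9 [ 479. -139.   15.] [309. 222.]
carrier 0.65 [522.   1.  22.] [263. 209.]
carrier_lug 0.92 [526.  -1.  19.] [264. 207.]
carrier_lug 0.58 [ 482. -142.   17.] [310. 221.]
carrier_lug 0.45 [488. 388.  20.] [135. 223.]
carrier_port 0.87 [524.  -1.  20.] [264. 208.]
carrier_port 0.6 [ 486. -145.   17.] [311. 219.]
fence_long 0.61 [ 466. -275.   21.] [355. 225.]
fence_short 0.68 [ 536. -332.   15.] [372. 201.]
{'fx': 430.93523875101164, 'fy': 430.93523875101164, 'cx': 282.12108799918036, 'cy': 208.20399928838816, 'cam_to_world': array([[ 9.42184093e-01,  1.97896254e-01, -2.7041
[... 439 characters left out ...]
9 [526. -16.  24.] [283. 205.]
{'time': 0.55, 'joint_positions': array([-1.25200099e+00,  3.42020452e-01,  1.52411070e+00,  1.84397443e-05,
        1.27542977e+00, -1.46007681e-01]), 'dq': array([ 0.00174115,  0.00198288,  0.00014748, -0.00014283, -0.00096829,
        0.00247856]), 'tau': array([ 9.15594751e-05, -4.30875099e+01, -2.44358844e+01,  7.20155169e-02,
        4.86182130e-02,  4.15799661e-06]), 'tool_pos': array([ 235.352038  , -469.29667759,  248.72614359]), 'tcp_rot': array([ 3.14155869e+00, -1.28363264e-05,  4.64797652e-01]), 'contact_force': array([-0.78645996,  0.72373745, -0.10406777]), 'moment': array([-0.00137705, -0.01650346, -0.01075332]), 'grip_width': 92.14751604792163}
```

View pics/t1.png

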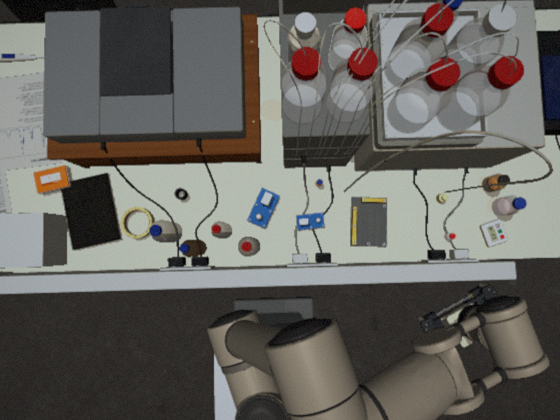

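View pics/s1.png

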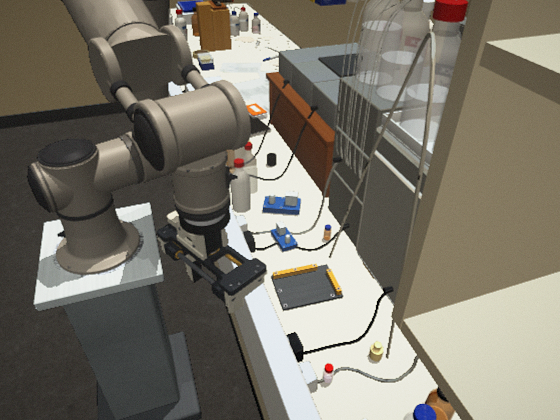

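The top view shows the larger blue carrier at (263,208), its look-alike at (310,221), the sleeve at (181,194), and the plate at (369,222). The plate's long fence is on the left (+y) and its short fence on top (+x). The side view agrees. Next I'll zoom in on this.

```bash
python3 - <<'E'
from h import *
im=cv2.imread('pics/t1.png')
a=cv2.resize(im[180:252,165:285],None,fx=6,fy=6,interpolation=cv2.INTER_CUBIC)
b=cv2.resize(im[190:254,340:400],None,fx=6,fy=6,interpolation=cv2.INTER_CUBIC)[:,:360]
cv2.imwrite('pics/z1.png',a[:, :720]); 
h=cv2.cvtColor(im,cv2.COLOR_BGR2HSV)
m=((h[...,0]>100)&(h[...,0]<125)&(h[...,1]>120)).astype(np.uint8)
n,l,s,cen=cv2.connectedComponentsWithStats(m)
for i in range(1,n):
    if s[i,4]>80: 
        print(s[i],cen[i], cv2.minAreaRect(np.argwhere(l==i)[:,::-1].astype(np.float32)))
cv2.imwrite('pics/z2.png',b)
c=capture('top')
print(c['cam_to_world'][:3,3])
for u,v,z in [(181,194,36),(264,208,20),(353,245,22),(354,206,22),(362,199,22),(386,199,22),(310,221,20)]: print(u,v,atz(c,u,v,z).round(1))
E
```

```text
[ 540   55   20   66 1072] [550.80876866  86.17257463] ((549.5, 87.5), (65.0, 19.0), 90.0)
[249 188  30  39 483] [262.69151139 209.0952381 ] ((263.02740478515625, 207.7397003173828), (19.034934997558594, 35.256011962890625), 24.443954467773438)
[513 198  13  11 111] [519.10810811 202.9009009 ] ((519.0, 203.0), (10.0, 12.0), 90.0)
[297 213  27  17 258] [310.64341085 220.91860465] ((309.7849426269531, 221.17234802246094), (14.3130521774292, 26.522960662841797), 83.2901611328125)
[150 225  11  11  98] [155.07142857 230.12244898] ((155.0, 230.0), (10.0, 10.0), 90.0)
[ 412.03858489  -71.72413972 1366.01882253]
181 194 [571.8 245.   36. ]
264 208 [524.1  -2.5  20. ]
353 245 [ 405.1 -267.5   22. ]
354 206 [ 522.6 -275.1   22. ]
362 199 [ 543.3 -300.2   22. ]
386 199 [ 541.3 -373.    22. ]
310 221 [ 480.9 -140.6   20. ]
```

View pics/z1.png

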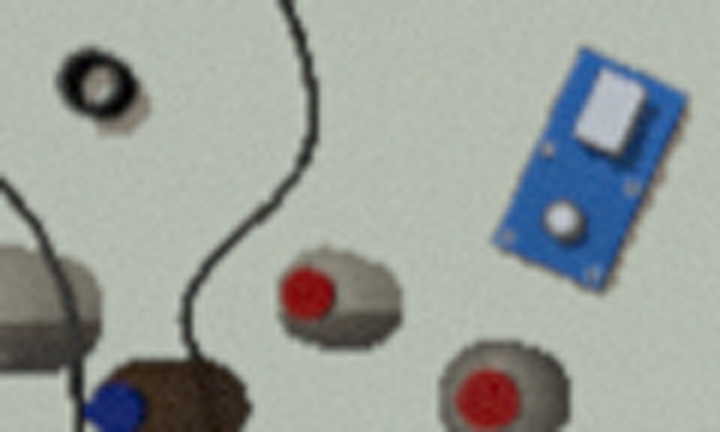

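```bash
python3 -m handwheel '[[[12,25,40],[0,0,-0.03]],[[20,40,10],[0,0,-0.03]],[[20,40,0],[0,0,-0.03]],[[20,40,0],[0,0,-0.03]],[[20,40,0],[0,0,-0.03]],[[20,40,0],[0,0,-0.03]],[[20,40,0],[0,0,-0.03]],[[20,40,0],[0,0,-0.03]],[[20,40,0],[0,0,-0.03]],[[20,40,0],[0,0,-0.03]]]' 0
python3 -m handwheel '[[[20,40,0],[0,0,-0.03]],[[20,40,0],[0,0,-0.03]],[[20,40,0],[0,0,-0.03]],[[20,40,0],[0,0,-0.03]],[[20,40,0],[0,0,-0.03]],[[20,40,0],[0,0,-0.015]],[[20,40,0],[0,0,0]],[[5,33,0],[0,0,0]],[[0,16,0],[0,0,0]],[[0,0,0],[0,0,0]],[[0,0,0],[0,0,0]]]' 0
python3 - <<'E'
from h import *
c=snap('wrist','w1.png'); print(c['fx'],c['cx'],c['cy'],c['cam_to_world'].round(3))
spot('sleeve_mid','wrist',c)
print(px(c,[572,245,36]),get_obs()['contact_force'])
t=capture('top')
for u,v,z in [(216,229,180),(246.3,246.7,180),(184,248,180),(155,230,180),(195,230,0)]: print(atz(t,u,v,z).round())
E
```

```text
time: 1.85
tool_pos: [427.9, -82.9, 299.0]
tcp_rot: [3.141, -0.001, 0.164]
contact_force: [-0.1, -0.5, -0.4]
grip_width: 91.8
time: 3.22
tool_pos: [572.2, 243.6, 299.0]
tcp_rot: [3.141, -0.0, -0.001]
contact_force: [-0.0, 0.7, -0.1]
grip_width: 92.3
332.68365283819327 278.2695139645861 217.50131354680644 [[-1.00000e-03  9.58000e-01  2.87000e-01  6.49948e+02]
 [-1.00000e+00 -1.00000e-03  0.00000e+00  2.44540e+02]
 [ 1.00000e-03 -2.87000e-01  9.58000e-01  4.34947e+02]
 [ 0.00000e+00  0.00000e+00  0.00000e+00  1.00000e+00]]
sleeve_mid 0.61 [575. 246.  32.] [277. 181.]
[np.float64(277.72829815987586), np.float64(184.62443821923216)] [0.17441372 0.03114262 0.50429388]
[458. 118. 180.]
[409.  39. 180.]
[410. 204. 180.]
[460. 281. 180.]
[464. 211.   0.]
```

View pics/w1.png

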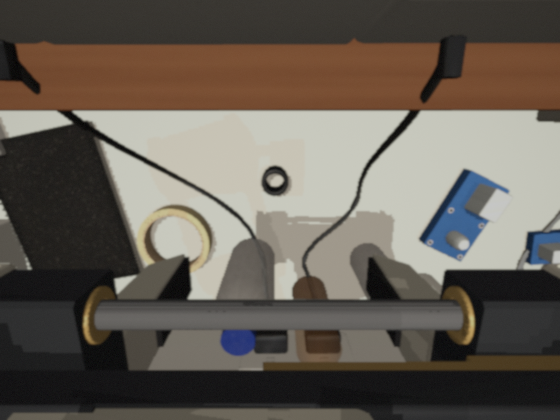

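The sleeve's top rim is at about (276,179) in the wrist picture. The tape is at (175,240) and the carrier at (467,215). The bottles sit below the jaws, and the cabinet front meets the bench at row 108.

```bash
python3 - <<'E'
from h import *
c=capture('wrist')
g=c['img'][150:215,250:305].max(2); m=(g<75).astype(np.uint8)
n,l,s,cen=cv2.connectedComponentsWithStats(m); print(s[1:],cen[1:])
i=1+s[1:,4].argmax(); cs,h=cv2.findContours((l==i).astype(np.uint8),cv2.RETR_CCOMP,cv2.CHAIN_APPROX_NONE)
for k in cs:
    if len(k)>8:
        e=cv2.fitEllipse(k); u,v=e[0][0]+250,e[0][1]+150; print(e,u,v,atz(c,u,v,36).round(1),atz(c,u,v,18).round(1))
print('cab',atz(c,278,108,0))
# carrier
im=c['img'].astype(int)
h=cv2.cvtColor(c['img'],cv2.COLOR_RGB2HSV)
m=((h[...,0]>100)&(h[...,0]<125)&(h[...,1]>120)&(np.arange(420)[:,None]<280)&(np.arange(560)>400)&(np.arange(560)<520)).astype(np.uint8)
r=cv2.minAreaRect(np.argwhere(m)[:,::-1].astype(np.float32)); b=cv2.boxPoints(r); P=[atz(c,u,v,20)[:2] for u,v in b]; print(np.round(P,1))
print('ctr',np.mean(P,0)); print([np.linalg.norm(P[j]-P[j-1]) for j in range(4)])
print('lugtop',atz(c,487,200,56),'port',atz(c,458,239,47))
E
```

```text
[[ 13  17  25  28 358]] [[24.90782123 31.16480447]]
((24.913244247436523, 30.683481216430664), (24.411531448364258, 27.627277374267578), 179.04678344726562) 274.9132442474365 180.68348121643066 [577.1 248.5  36. ] [573.8 248.7  18. ]
((24.88421630859375, 29.86298370361328), (15.544219017028809, 19.264389038085938), 96.22260284423828) 274.88421630859375 179.86298370361328 [578.1 248.5  36. ] [574.8 248.7  18. ]
cab [661.74193024 244.59300497   0.        ]
[[495.8  56.2]
 [593.2   9.1]
 [560.6 -46.8]
 [458.6  -2.3]]
ctr [527.04874248   4.06409287]
[np.float64(69.35924392484299), np.float64(108.23797334373887), np.float64(64.63580296347813), np.float64(111.27946762537164)]
lugtop [ 5.57393014e+02 -3.96512786e-02  5.60000000e+01] port [505.45644281  21.30777067  47.        ]
```

```bash
python3 -m handwheel '[[[1,1.5,-30],[0,0,0]],[[1,1.5,-40],[0,0,0]],[[0,0,-40],[0,0,0]],[[0,0,-40],[0,0,0]],[[0,0,-20],[0,0,0]],[[0,0,-10],[0,0,0]],[[0,0,0],[0,0,0]],[[0,0,0],[0,0,0]]]' 0
cat > sl.py <<'E'
from h import *
c=snap('wrist','w2.png')
print(px(c,[574,247,36]),get_obs()['contact_force'])
im=c['img'][130:290,200:360]; m=(im.max(2)<75).astype(np.uint8)
n,l,s,cen=cv2.connectedComponentsWithStats(m); print(s[1:])
cs,h=cv2.findContours(m,cv2.RETR_CCOMP,cv2.CHAIN_APPROX_NONE)
for k in cs:
    if len(k)>40:
        e=cv2.fitEllipse(k); u,v=e[0][0]+200,e[0][1]+130; print(np.round(e[1]),round(u),round(v),atz(c,u,v,36).round(1))
E
python3 sl.py
```

```text
time: 4.42
tool_pos: [575.0, 247.8, 120.0]
tcp_rot: [-3.141, -0.002, -0.0]
contact_force: [0.5, -1.2, -0.2]
grip_width: 91.8
[np.float64(280.79588935979643), np.float64(235.12015410127609)] [-0.49573706 -0.4995646  -0.3894692 ]
[[  55   71   46   55 1659]
 [   0  134   32   26  251]]
[ 7. 41.] 214 278 [541.  295.8  36. ]
[45. 54.] 278 228 [578.9 249.1  36. ]
[17. 27.] 278 226 [581.1 248.7  36. ]
```

View pics/w2.png

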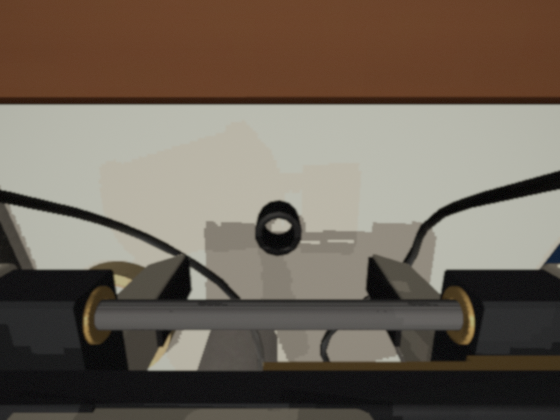

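The sleeve's silhouette spans columns 255–301 and rows 201–255, between the open jaws. I'll work out its centre from the edges of its top and base rims.

```bash
python3 - <<'E'
from h import *
c=capture('wrist')
print(atz(c,278,255.5,36)[:2]+[17,0], atz(c,278,200.5,0)[:2]-[17,0], atz(c,254.5,230,36),atz(c,301,230,36))
E
```

```text
[575.52507497 249.01911949] [573.18393555 249.03769129] [577.76479641 265.4156459   36.        ] [577.75263234 232.94431278  36.        ]
```

```bash
python3 -m handwheel '[[[0,1,-25],[0,0,0]],[[0,0,-30],[0,0,0]],[[0,0,-20],[0,0,0]],[[0,0,-12],[0,0,0]],[[0,0,-6],[0,0,0]],[[0,0,0],[0,0,0]],[[0,0,0],[0,0,0]]]' 0
python3 -m handwheel '[[[0,0,0],[0,0,0]],[[0,0,0],[0,0,0]],[[0,0,0],[0,0,0]],[[0,0,0],[0,0,0]],[[0,0,0],[0,0,0]],[[0,0,0],[0,0,0]],[[0,0,0],[0,0,0]],[[0,0,0],[0,0,0]]]' 1
```

```text
time: 5.4
tool_pos: [574.9, 248.9, 26.6]
tcp_rot: [-3.141, -0.001, -0.0]
contact_force: [-0.1, 0.2, 0.1]
grip_width: 91.7
time: 6.4
tool_pos: [574.3, 248.7, 25.7]
tcp_rot: [3.141, 0.0, -0.0]
contact_force: [0.0, -0.1, 0.4]
grip_width: 34.0
```

```bash
python3 -m handwheel '[[[0,0,20],[0,0,0]],[[0,0,45],[0,0,0]],[[0,0,50],[0,0,0]],[[0,0,50],[0,0,0]],[[0,0,45],[0,0,0]],[[0,0,20],[0,0,0]],[[-5,-15,3],[0,0,-0.04]],[[-10,-30,0],[0,0,-0.06]],[[-10,-35,0],[0,0,-0.06]],[[-10,-35,0],[0,0,-0.06]],[[-10,-35,0],[0,0,-0.06]],[[-10,-35,0],[0,0,-0.06]]]'
python3 -m handwheel '[[[-10,-30,0],[0,0,-0.06]],[[-6,-18,-20],[0,0,-0.03]],[[0,0,-30],[0,0,0]],[[0,0,-20],[0,0,0]],[[0,0,-5],[0,0,0]],[[0,0,0],[0,0,0]],[[0,0,0],[0,0,0]]]'
python3 - <<'E'
from h import *
c=snap('wrist','w3.png'); print(c['cam_to_world'].round(3))
T=np.array([[503,16]])
for n in ['carrier','carrier_port','carrier_lug','sleeve_mid']: spot(n,'wrist',c)
a=-.43; R=np.array([[np.cos(a),-np.sin(a)],[np.sin(a),np.cos(a)]])
for p in [(-55,-30,20),(-55,30,20),(55,-30,20),(55,30,20),(28,0,56),(-30,0,47)]: print(p,np.round(px(c,[*(np.array([529,3])+R@p[:2]),p[2]])))
E
```

```text
time: 7.9
tool_pos: [517.7, 61.8, 257.1]
tcp_rot: [3.14, 0.003, -0.344]
contact_force: [1.4, -0.2, 0.3]
grip_width: 33.5
time: 8.78
tool_pos: [503.6, 15.6, 184.4]
tcp_rot: [-3.141, -0.001, -0.43]
contact_force: [0.1, 0.3, 0.6]
grip_width: 34.0
[[-4.17000e-01  8.71000e-01  2.60000e-01  5.74076e+02]
 [-9.09000e-01 -4.00000e-01 -1.20000e-01 -1.58650e+01]
 [-0.00000e+00 -2.86000e-01  9.58000e-01  3.20438e+02]
 [ 0.00000e+00  0.00000e+00  0.00000e+00  1.00000e+00]]
carrier 0.91 [530.  -5.  18.] [287. 169.]
carrier 0.63 [ 489. -136.   13.] [437. 149.]
carrier_port 0.93 [529.  -4.  19.] [288. 171.]
carrier_port 0.73 [ 491. -135.   16.] [438. 148.]
carrier_lug 0.91 [529.  -2.  22.] [285. 172.]
carrier_lug 0.75 [ 487. -140.   14.] [443. 149.]
sleeve_mid 0.58 [514.  12. 184.] [279. 271.]
(-55, -30, 20) [312. 232.]
(-55, 30, 20) [249. 232.]
(55, -30, 20) [315. 111.]
(55, 30, 20) [245. 111.]
(28, 0, 56) [280. 146.]
(-30, 0, 47) [280. 214.]
```

View pics/w3.png

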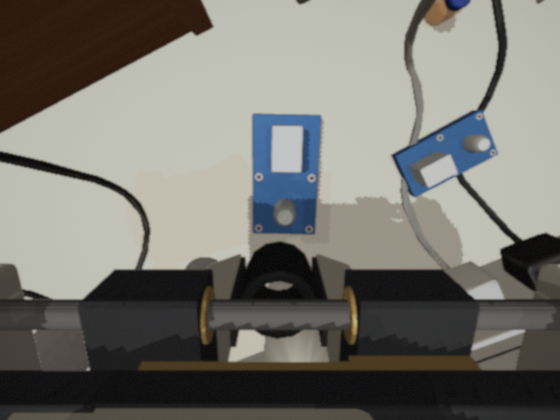

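The carrier is seen squarely: its top-face corners are at (253,114), (321,115), (314,234) and (254,233), the lug at (287,149) and the port at (285,212). The sleeve sits in the grip at (280,270). I'll fit the carrier's pose to these points.

```bash
cat > fit.py <<'E'
from h import *
from scipy.optimize import least_squares
def fit(c,box,guess,extra=[],mdl=[(55,30,20),(55,-30,20),(-55,-30,20),(-55,30,20)]):
    h=cv2.cvtColor(c['img'],cv2.COLOR_RGB2HSV); u0,v0,u1,v1=box
    m=np.zeros(h.shape[:2],np.uint8); m[v0:v1,u0:u1]=((h[...,0]>100)&(h[...,0]<128)&(h[...,1]>120))[v0:v1,u0:u1]
    n,l,s,_=cv2.connectedComponentsWithStats(m); k=1+s[1:,4].argmax()
    hull=cv2.convexHull(np.argwhere(l==k)[:,::-1].astype(np.float32))
    q=cv2.approxPolyDP(hull,8,True)[:,0]; print('corners',q.tolist())
    W=lambda x,p:[x[0]+np.cos(x[2])*p[0]-np.sin(x[2])*p[1],x[1]+np.sin(x[2])*p[0]+np.cos(x[2])*p[1],p[2]]
    def res(x):
        r=[]
        for p in mdl:
            a=np.array(px(c,W(x,p))); d=np.linalg.norm(q-a,axis=1); r+=list(q[d.argmin()]-a)
        for p,uv in extra: r+=list(np.array(px(c,W(x,p)))-uv)
        return r
    s=least_squares(res,guess,x_scale=[10,10,.1],loss='soft_l1',f_scale=2); print('pose',s.x.round(3),np.round(s.fun,1).tolist())
    return s.x,W
E
python3 - <<'E'
from fit import *
c=capture('wrist')
x,W=fit(c,(230,90,345,250),[529,3,-.43],[((-30,0,47),(285,211)),((28,0,56),(287.5,149))])
p=W(x,(-30,0,20)); print('port',np.round(p,1),'lug',np.round(W(x,(28,0,0)),1))
o=get_obs(); print(o['tool_pos'],o['tcp_rot'])
t=o['tool_pos']; print('sleeve top proj',px(c,[t[0],t[1],t[2]+10]),'bot',px(c,[t[0],t[1],t[2]-26]))
# expected silhouette
for z in (10,-26):
    P=np.array([px(c,[t[0]+17*np.cos(a),t[1]+17*np.sin(a),t[2]+z]) for a in np.linspace(0,6.28,60)]); print(z,P.min(0),P.max(0))
im=c['img'].max(2); print('row285',''.join('#' if v<60 else '.' for v in im[285,230:330])); print('col280',im[236:300:2,280])
E
```

```text
corners [[319.0, 116.0], [313.0, 225.0], [262.0, 231.0], [254.0, 115.0]]
pose [ 5.25362e+02 -6.41000e-01 -4.42000e-01] [2.2, 2.9, -2.6, 3.1, -2.9, -8.6, 8.9, -1.9, 0.6, 5.1, -0.3, -0.9]
port [498.2  12.2  20. ] lug [550.7 -12.6   0. ]
[503.45505818  15.70337173 184.01652486] [-3.14156217e+00 -5.31009363e-04 -4.30136197e-01]
sleeve top proj [np.float64(280.3368254621285), np.float64(305.532933616274)] bot [np.float64(279.93410191454194), np.float64(269.0772633584865)]
10 [240.79792726 269.40651255] [319.87612657 339.23652557]
-26 [248.09446011 239.14049941] [311.7710798  297.37893428]
row285 ....###############################............................###############################......
col280 [142 142 127  44  12  10  12  13  12   9  13  11   9   7   8  12   8  14
  27  25  22  21  39 104 116 118 115  66  17   9  13  15]
```

```bash
python3 - <<'E'
from h import *
im=cv2.imread('pics/w3.png')[100:245,235:335]
cv2.imwrite('pics/z3.png',cv2.resize(im,None,fx=4,fy=4,interpolation=cv2.INTER_CUBIC))
E
```

```text
(no output)
```

View pics/z3.png

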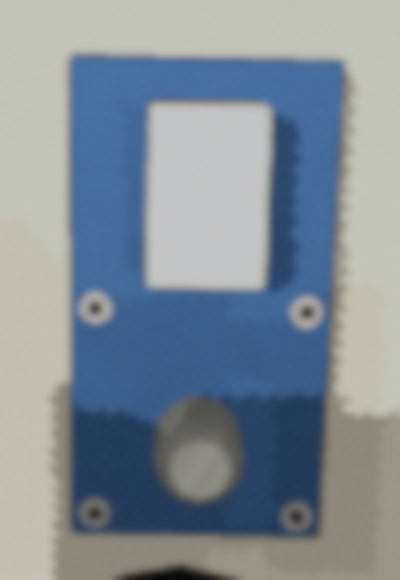

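In the crop, the corners are at (72,56), (344,62), (320,535) and (72,532), the lug's top spans (148,101)–(268,291), and the port's tip is at (200,471).

```bash
python3 - <<'E'
from h import *
from scipy.optimize import least_squares
c=capture('wrist')
M=[((55,30,20),(72,56)),((55,-30,20),(344,62)),((-55,-30,20),(320,535)),((-55,30,20),(72,532)),((46,12,56),(148,101)),((46,-12,56),(273,103)),((10,-12,56),(268,291)),((10,12,56),(144,287)),((-30,0,47),(200,471))]
W=lambda x,p:[x[0]+np.cos(x[2])*p[0]-np.sin(x[2])*p[1],x[1]+np.sin(x[2])*p[0]+np.cos(x[2])*p[1],p[2]]
f=lambda x:np.concatenate([np.array(px(c,W(x,p)))-(np.array(z)/4+[234.6,99.6]) for p,z in M])
s=least_squares(f,[529,3,-.43],x_scale=[10,10,.1]);x=s.x;print(x.round(3),s.fun.reshape(-1,2).round(1).tolist())
print('port',np.round(W(x,(-30,0,20)),1),'lug',np.round(W(x,(28,0,0)),1))
E
```

```text
[ 5.24821e+02  1.70000e-01 -4.49000e-01] [[-0.9, -0.9], [0.7, -1.0], [0.3, 1.2], [-0.5, 0.8], [0.0, -0.0], [0.2, 0.1], [-0.4, 0.0], [0.5, 0.4], [0.1, -0.3]]
port [497.8  13.2  20. ] lug [550. -12.   0.]
```

```bash
python3 -m handwheel '[[[-2.5,-1.5,-20],[0,0,-0.01]],[[-2.2,-1.4,-30],[0,0,-0.009]],[[0,0,-30],[0,0,0]],[[0,0,-18],[0,0,0]],[[0,0,-6],[0,0,0]],[[0,0,0],[0,0,0]],[[0,0,0],[0,0,0]]]'
python3 -m handwheel '[[[0,0,-4],[0,0,0]],[[0,0,-3],[0,0,0]],[[0,0,-3],[0,0,0]],[[0,0,-2],[0,0,0]],[[0,0,-2],[0,0,0]],[[0,0,0],[0,0,0]],[[0,0,0],[0,0,0]]]'
```

```text
time: 10.0
tool_pos: [499.2, 12.7, 80.5]
tcp_rot: [-3.141, -0.001, -0.449]
contact_force: [-0.4, -1.2, -1.0]
grip_width: 33.7
time: 10.88
tool_pos: [498.7, 12.8, 65.8]
tcp_rot: [3.142, -0.0, -0.449]
contact_force: [-0.1, 0.2, -0.8]
grip_width: 33.7
```

```bash
python3 -m handwheel '[[[0,0,-2],[0,0,0]],[[0,0,-2],[0,0,0]],[[0,0,-2],[0,0,0]],[[0,0,-2],[0,0,0]],[[0,0,0],[0,0,0]]]'
python3 - <<'E'
from h import *
c=snap('side','s2.png'); im=c['img'][175:250,250:320]
cv2.imwrite('pics/z4.png',cv2.resize(im,None,fx=7,fy=7,interpolation=cv2.INTER_CUBIC)[:,:,::-1])
E
```

```text
time: 11.5
tool_pos: [498.5, 12.8, 57.6]
tcp_rot: [3.141, 0.0, -0.449]
contact_force: [-1.2, 1.5, 0.0]
grip_width: 33.9
```

View pics/z4.png

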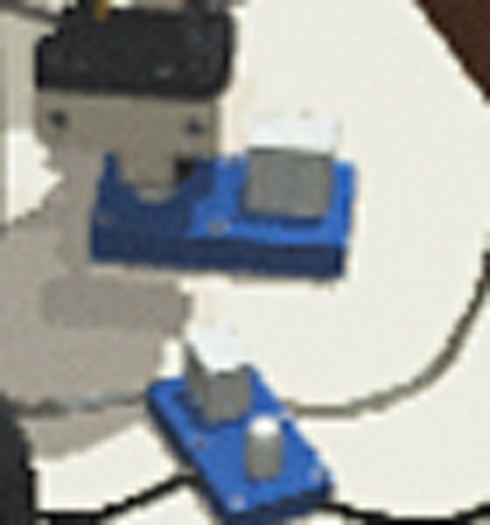

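The finger hides the sleeve, but it is above the port with its rim below the port's top and no contact force, so it is on the port. I'll push on down.

```bash
python3 -m handwheel '[[[0,0,-2],[0,0,0]],[[0,0,-2],[0,0,0]],[[0,0,-2],[0,0,0]],[[0,0,-2],[0,0,0]],[[0,0,-2],[0,0,0]],[[0,0,-1],[0,0,0]],[[0,0,0],[0,0,0]]]'
python3 -m handwheel '[[[0,0,-1],[0,0,0]],[[0,0,0],[0,0,0]]]'
```

```text
time: 12.42
tool_pos: [498.6, 12.8, 46.7]
tcp_rot: [3.141, 0.0, -0.449]
contact_force: [-0.9, -0.4, 0.3]
grip_width: 33.9
time: 12.68
tool_pos: [498.7, 12.8, 45.7]
tcp_rot: [3.141, -0.0, -0.449]
contact_force: [0.1, -0.3, -0.1]
grip_width: 33.5
```

```bash
python3 -m handwheel '[[[0,0,-0.5],[0,0,0]],[[0,0,-0.5],[0,0,0]],[[0,0,0],[0,0,0]]]'
python3 -m handwheel '[[[0,0,-0.5],[0,0,0]],[[0,0,-0.3],[0,0,0]],[[0,0,0],[0,0,0]]]'
```

```text
time: 13.05
tool_pos: [498.7, 12.8, 45.6]
tcp_rot: [-3.142, -0.001, -0.449]
contact_force: [-2.8, 0.8, 9.5]
grip_width: 33.9
time: 13.42
tool_pos: [498.7, 12.8, 45.5]
tcp_rot: [-3.142, -0.001, -0.449]
contact_force: [-4.6, -0.2, 16.8]
grip_width: 33.9
```

```bash
python3 -m handwheel '[[[0,0,0],[0,0,0]],[[0,0,0],[0,0,0]],[[0,0,0],[0,0,0]],[[0,0,0],[0,0,0]],[[0,0,0],[0,0,0]]]' 0
python3 -m handwheel '[[[0,0,10],[0,0,0]],[[0,0,30],[0,0,0]],[[0,0,40],[0,0,0]],[[0,0,40],[0,0,0]],[[0,0,15],[0,0,0]],[[0,0,0],[0,0,0]],[[0,0,0],[0,0,0]]]' 0
python3 - <<'E'
from h import *
c=snap('wrist','w4.png'); print(get_obs()['tool_pos'])
cv2.imwrite('pics/z5.png',cv2.resize(c['img'][80:260,200:360],None,fx=3.3,fy=3.3,interpolation=cv2.INTER_CUBIC)[:,:,::-1])
E
```

```text
time: 14.05
tool_pos: [498.6, 12.8, 43.8]
tcp_rot: [3.141, 0.0, -0.449]
contact_force: [-0.2, -0.0, -0.1]
grip_width: 79.3
time: 14.92
tool_pos: [498.1, 12.9, 178.4]
tcp_rot: [3.141, 0.001, -0.449]
contact_force: [-0.2, -0.3, -0.8]
grip_width: 91.9
[498.06163588  12.83863928 178.11400767]
```

View pics/z5.png

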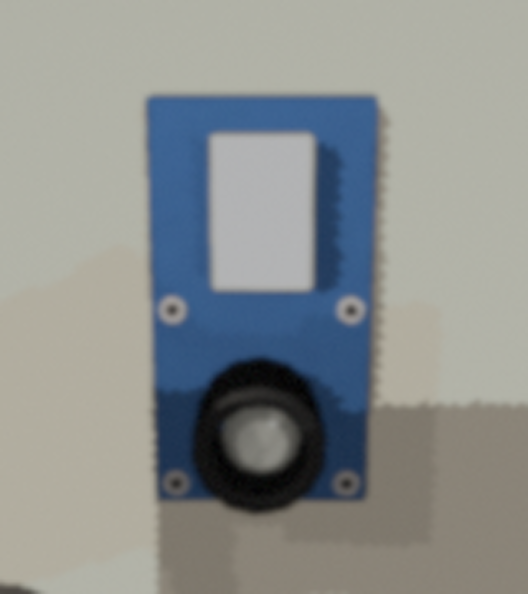

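The sleeve is on the port, with the port's tip visible inside the bore at (262,438) in the crop. The lug spans (210,132)–(315,291). I'll refit the carrier.

```bash
python3 - <<'E'
from h import *
from scipy.optimize import least_squares
c=capture('wrist')
M=[((55,30,20),(149,97)),((55,-30,20),(377,97)),((-55,-30,20),(366,498)),((-55,30,20),(159,498)),((46,12,56),(210,132)),((46,-12,56),(316,132)),((10,-12,56),(315,291)),((10,12,56),(211,291))]
W=lambda x,p:[x[0]+np.cos(x[2])*p[0]-np.sin(x[2])*p[1],x[1]+np.sin(x[2])*p[0]+np.cos(x[2])*p[1],p[2]]
f=lambda x:np.concatenate([np.array(px(c,W(x,p)))-(np.array(z)/3.3+[199.6,79.6]) for p,z in M])
s=least_squares(f,[525,0,-.43],x_scale=[10,10,.1]);x=s.x;print(x.round(3),s.fun.reshape(-1,2).round(1).tolist())
print('port',np.round(W(x,(-30,0,20)),1),'lug',np.round(W(x,(28,0,0)),1))
# sleeve top silhouette check: rim top at z=56 if home
for z in (56,60,70):
  o=W(x,(-30,0,0)); P=np.array([px(c,[o[0]+17*np.cos(a),o[1]+17*np.sin(a),z]) for a in np.linspace(0,6.28,90)]); print(z,((P.min(0)-[199.6,79.6])*3.3).round(),((P.max(0)-[199.6,79.6])*3.3).round())
E
```

```text
[ 5.2484e+02 -1.6600e-01 -4.4900e-01] [[-1.3, -1.0], [1.1, -1.0], [0.7, 1.3], [-0.7, 1.3], [-0.0, -0.1], [0.1, -0.1], [-0.2, 0.1], [0.3, 0.1]]
port [497.8  12.9  20. ] lug [550.1 -12.3   0. ]
56 [194. 387.] [332. 520.]
60 [193. 391.] [333. 525.]
70 [190. 401.] [336. 540.]
```

Home: the sleeve's rim silhouette matches a top at 56 mm or slightly lower. Next is the lug.

```bash
python3 -m handwheel '[[[15,-7,0],[0,0,0]],[[22,-11,0],[0,0,0]],[[15,-7,-20],[0,0,0]],[[0,0,-40],[0,0,0]],[[0,0,-40],[0,0,0]],[[0,0,-22],[0,0,0]],[[0,0,-8],[0,0,0]],[[0,0,0],[0,0,0]],[[0,0,0],[0,0,0]]]' 0
python3 -m handwheel '[[[0,0,0],[0,0,0]],[[0,0,0],[0,0,0]]]' 0
```

```text
time: 16.15
tool_pos: [551.3, -12.3, 49.9]
tcp_rot: [-3.141, -0.002, -0.449]
contact_force: [0.2, 0.3, -0.7]
grip_width: 91.6
time: 16.4
tool_pos: [551.0, -12.2, 49.6]
tcp_rot: [-3.141, -0.001, -0.449]
contact_force: [0.2, -0.4, -0.1]
grip_width: 91.9
```

```bash
python3 -m handwheel '[[[-0.5,0,-4],[0,0,0]],[[0,0,0],[0,0,0]]]' 0
python3 -m handwheel '[[[0,0,0],[0,0,0]],[[0,0,0],[0,0,0]],[[0,0,0],[0,0,0]],[[0,0,0],[0,0,0]],[[0,0,0],[0,0,0]],[[0,0,0],[0,0,0]],[[0,0,0],[0,0,0]],[[0,0,0],[0,0,0]]]' 1
python3 -m handwheel '[[[0,0,5],[0,0,0]],[[0,0,10],[0,0,0]],[[0,0,20],[0,0,0]],[[0,0,20],[0,0,0]],[[0,0,15],[0,0,0]],[[0,0,5],[0,0,0]],[[0,0,0],[0,0,0]]]'
python3 - <<'E'
from h import *
c=snap('top')
cv2.imwrite('pics/z6.png',cv2.resize(c['img'][170:254,250:400],None,fx=5,fy=5,interpolation=cv2.INTER_CUBIC)[:,:,::-1])
E
```

```text
time: 16.65
tool_pos: [549.8, -12.2, 44.6]
tcp_rot: [3.141, 0.001, -0.449]
contact_force: [-0.1, -0.0, -0.0]
grip_width: 91.8
time: 17.65
tool_pos: [550.1, -12.3, 44.9]
tcp_rot: [3.141, -0.0, -0.449]
contact_force: [0.4, -0.6, -0.2]
grip_width: 24.0
time: 18.52
tool_pos: [550.1, -12.2, 119.9]
tcp_rot: [3.141, -0.0, -0.449]
contact_force: [0.5, 0.7, -5.6]
grip_width: 24.0
```

View pics/z2.png

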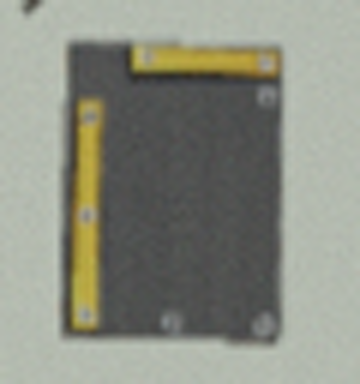

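I have the carrier: grip width 24.0 mm and about 5 N of load. The plate crop shows the long fence's inner edge running (104,98)–(96,328) and the short fence's inner edge (133,72)–(281,76). I'll fit the plate's pose.

```bash
python3 - <<'E'
from h import *
from scipy.optimize import least_squares
c=capture('top')
A=lambda z,h:atz(c,z[0]/6+339.6,z[1]/6+189.6,h)[:2]
C=[((75,55),(70,42)),((75,-55),(281,45)),((-75,-55),(276,341)),((-75,55),(62,337))]
L=[A((104,98),22),A((96,328),22)];S=[A((133,72),22),A((281,76),22)]
def f(x):
    R=np.array([[np.cos(x[2]),np.sin(x[2])],[-np.sin(x[2]),np.cos(x[2])]])
    r=[R@(A(z,8)-x[:2])-np.array(p) for p,z in C]
    r=list(np.concatenate(r)); r+=[(R@(p-x[:2]))[1]-40 for p in L]+[(R@(p-x[:2]))[0]-60 for p in S]
    return r
s=least_squares(f,[470,-320,-.06],x_scale=[10,10,.1]);x=s.x;print(x.round(3),np.round(s.fun,1).tolist())
print('corner',x[0]+np.cos(x[2])*60-np.sin(x[2])*40,x[1]+np.sin(x[2])*60+np.cos(x[2])*40)
E
```

```text
[ 4.75122e+02 -3.19488e+02 -5.90000e-02] [-0.3, -1.0, 1.7, 1.2, 0.9, 1.6, -0.6, -0.1, -1.8, -0.0, -1.1, -0.7]
corner 537.3908948654681 -283.12173615918596
```

```bash
python3 -m handwheel '[[[-3,-15,0],[0,0,0.02]],[[-6,-32,0],[0,0,0.04]],[[-6,-35,0],[0,0,0.05]],[[-6,-35,0],[0,0,0.05]],[[-6,-35,0],[0,0,0.05]],[[-6,-35,0],[0,0,0.05]],[[-6,-35,0],[0,0,0.05]],[[-6,-35,0],[0,0,0.04]],[[-6,-30,0],[0,0,0.03]],[[-5,-25,0],[0,0,0.01]],[[0,0,0],[0,0,0]],[[0,0,0],[0,0,0]]]'
python3 - <<'E'
from h import *
c=snap('wrist','w5.png'); print(get_obs()['tool_pos'],get_obs()['tcp_rot'],get_obs()['contact_force'])
x=np.array([475.12,-319.49]);a=-.059
W=lambda p:[x[0]+np.cos(a)*p[0]-np.sin(a)*p[1],x[1]+np.sin(a)*p[0]+np.cos(a)*p[1],p[2]]
for p in [(60,40,22),(60,-20,22),(-20,40,22),(75,55,8),(75,-55,8)]: print(p,np.round(px(c,W(p))))
E
```

```text
time: 20.12
tool_pos: [493.8, -323.5, 119.2]
tcp_rot: [-3.14, 0.001, -0.06]
contact_force: [-0.0, -0.5, -5.4]
grip_width: 23.9
[ 494.03747468 -323.22978743  119.32210512] [-3.14042538e+00  1.07278122e-03 -5.88530992e-02] [ 1.12558356 -0.7877989  -5.06643074]
(60, 40, 22) [219. 172.]
(60, -20, 22) [304. 172.]
(-20, 40, 22) [224. 275.]
(75, 55, 8) [200. 148.]
(75, -55, 8) [351. 148.]
```

View pics/w5.png

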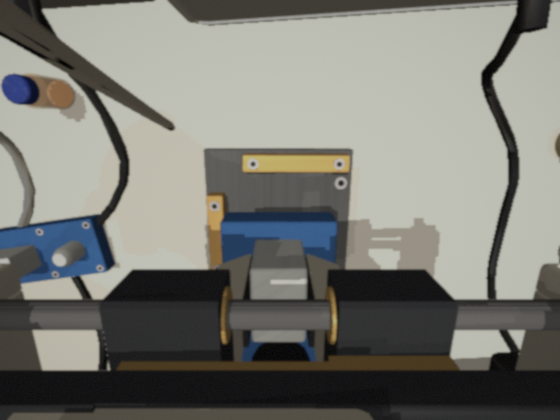

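The fences match the fit: the short fence's inner edge is at row 172. The long fence's edge is at column 224, about 2 mm further to -y than fitted. The carrier is aligned, so I'll lower it.

```bash
python3 -m handwheel '[[[0,-3,-10],[0,0,0]],[[0,0,-25],[0,0,0]],[[0,0,-18],[0,0,0]],[[0,0,-7],[0,0,0]],[[0,0,-3],[0,0,0]],[[0,0,0],[0,0,0]],[[0,0,0],[0,0,0]]]'
python3 -m handwheel '[[[0,0,-1],[0,0,0]],[[0,0,-1],[0,0,0]],[[0,0,0],[0,0,0]]]'
```

```text
time: 21.05
tool_pos: [494.5, -327.5, 57.7]
tcp_rot: [3.141, -0.001, -0.059]
contact_force: [0.0, 0.6, -5.6]
grip_width: 23.8
time: 21.42
tool_pos: [494.1, -327.2, 54.9]
tcp_rot: [3.142, 0.0, -0.059]
contact_force: [-0.1, 0.7, -5.2]
grip_width: 24.1
```

```bash
python3 -m handwheel '[[[0,0,-1],[0,0,0]],[[0,0,-0.7],[0,0,0]],[[0,0,0],[0,0,0]]]'
python3 -m handwheel '[[[0,0,-0.3],[0,0,0]],[[0,0,-0.2],[0,0,0]],[[0,0,0],[0,0,0]]]'
```

```text
time: 21.8
tool_pos: [494.1, -327.2, 53.1]
tcp_rot: [-3.142, 0.0, -0.059]
contact_force: [-1.2, -0.4, -6.0]
grip_width: 23.5
time: 22.18
tool_pos: [494.2, -327.2, 52.9]
tcp_rot: [3.141, -0.0, -0.059]
contact_force: [-1.1, 0.2, -3.2]
grip_width: 23.7
```

```bash
python3 -m handwheel '[[[0,0,-0.4],[0,0,0]],[[0,0,-0.2],[0,0,0]],[[0,0,0],[0,0,0]]]'
python3 -m handwheel '[[[2,0,0],[0,0,0]],[[3,0,0],[0,0,0]],[[3,0,0],[0,0,0]],[[2,0,0],[0,0,0]],[[0,0,0],[0,0,0]],[[0,0,0],[0,0,0]]]'
```

```text
time: 22.55
tool_pos: [494.4, -327.4, 52.9]
tcp_rot: [3.141, -0.001, -0.059]
contact_force: [-1.7, 2.1, 4.8]
grip_width: 23.7
time: 23.3
tool_pos: [504.7, -327.8, 53.0]
tcp_rot: [3.14, -0.001, -0.059]
contact_force: [-1.2, 0.2, 5.2]
grip_width: 24.3
```

Seated on the plate. Next I'll move to +y until it touches the long fence, then to +x.

```bash
python3 -m handwheel '[[[0,3,0],[0,0,0]],[[0,3,0],[0,0,0]],[[0,3,0],[0,0,0]],[[0,2,0],[0,0,0]],[[0,0,0],[0,0,0]]]'
python3 -m handwheel '[[[0,1,0],[0,0,0]],[[0,1,0],[0,0,0]],[[0,1,0],[0,0,0]],[[0,0,0],[0,0,0]]]'
```

```text
time: 23.92
tool_pos: [504.9, -316.7, 52.9]
tcp_rot: [3.14, -0.002, -0.059]
contact_force: [-0.6, -1.6, 5.1]
grip_width: 23.8
time: 24.42
tool_pos: [504.9, -313.9, 53.0]
tcp_rot: [3.14, -0.002, -0.059]
contact_force: [-0.6, -2.5, 6.4]
grip_width: 24.0
```

```bash
python3 -m handwheel '[[[0,0.5,0],[0,0,0]],[[0,0.5,0],[0,0,0]],[[0,0,0],[0,0,0]]]'
python3 -m handwheel '[[[0,0.5,0],[0,0,0]],[[0,0.5,0],[0,0,0]],[[0,0,0],[0,0,0]]]'
```

```text
time: 24.8
tool_pos: [504.9, -313.5, 53.0]
tcp_rot: [3.139, -0.002, -0.059]
contact_force: [-0.2, -4.7, 5.6]
grip_width: 23.7
time: 25.18
tool_pos: [504.9, -313.4, 53.1]
tcp_rot: [3.137, -0.003, -0.059]
contact_force: [-1.9, -8.0, 4.2]
grip_width: 23.7
```

```bash
python3 -m handwheel '[[[1,0,0],[0,0,0]],[[1,0,0],[0,0,0]],[[1,0,0],[0,0,0]],[[0,0,0],[0,0,0]]]'
python3 -m handwheel '[[[0.5,0,0],[0,0,0]],[[0.5,0,0],[0,0,0]],[[0,0,0],[0,0,0]]]'
```

```text
time: 25.68
tool_pos: [507.0, -313.5, 53.0]
tcp_rot: [3.138, -0.001, -0.059]
contact_force: [-4.0, -9.7, 6.5]
grip_width: 23.8
time: 26.05
tool_pos: [507.9, -313.6, 53.0]
tcp_rot: [3.137, -0.001, -0.059]
contact_force: [-5.3, -8.7, 6.8]
grip_width: 24.0
```

```bash
python3 -m handwheel '[[[0.7,0,0],[0,0,0]],[[0.7,0,0],[0,0,0]],[[0,0,0],[0,0,0]]]'
python3 -m handwheel '[[[0.5,0,0],[0,0,0]],[[0.5,0,0],[0,0,0]],[[0,0,0],[0,0,0]]]'
```

```text
time: 26.42
tool_pos: [508.1, -313.6, 53.0]
tcp_rot: [3.138, 0.002, -0.059]
contact_force: [-10.8, -9.3, 10.2]
grip_width: 24.0
time: 26.8
tool_pos: [508.2, -313.6, 53.0]
tcp_rot: [3.138, 0.003, -0.059]
contact_force: [-14.6, -8.8, 12.0]
grip_width: 23.4
```

```bash
python3 -m handwheel '[[[0,0.4,0],[0,0,0]],[[0,0.4,0],[0,0,0]],[[0,0,0],[0,0,0]]]'
python3 -c "
from h import *
for i in range(3): o=get_obs();print(o['moment'].round(3),o['contact_force'].round(1),o['tcp_rot'],o['tool_pos'].round(2));capture('side')"
python3 -m handwheel '[[[0,0,0],[0,0,-0.005]],[[0,0,0],[0,0,-0.005]],[[0,0,0],[0,0,0]]]'
python3 -c "
from h import *
for i in range(3): o=get_obs();print(o['moment'].round(3),o['contact_force'].round(1),o['tcp_rot'],o['tool_pos'].round(2));capture('side')"
```

```text
time: 27.18
tool_pos: [508.2, -313.5, 53.1]
tcp_rot: [3.137, 0.003, -0.059]
contact_force: [-15.2, -13.3, 9.9]
grip_width: 24.0
[-1.915  2.34  -0.028] [-15.2 -13.3   9.9] [ 3.13708457e+00  2.94303787e-03 -5.92851515e-02] [ 508.24 -313.5    53.08]
[-1.989  2.319 -0.07 ] [-13.5 -11.9  10. ] [ 3.13710227e+00  2.92024989e-03 -5.93436160e-02] [ 508.25 -313.5    53.06]
[-1.973  2.359 -0.041] [-14.  -12.4  10. ] [ 3.13711932e+00  2.96319451e-03 -5.93570081e-02] [ 508.22 -313.52   53.05]
time: 27.7
tool_pos: [508.3, -313.5, 53.1]
tcp_rot: [3.137, 0.003, -0.068]
contact_force: [-13.9, -12.6, 9.9]
grip_width: 23.6
[-1.916  2.225  0.365] [-13.9 -12.6   9.9] [ 3.13676267e+00  2.91404988e-03 -6.82615332e-02] [ 508.31 -313.52   53.07]
[-1.972  2.229  0.435] [-14.1 -11.8  10.7] [ 3.13680656e+00  2.95943578e-03 -6.82305843e-02] [ 508.29 -313.5    53.05]
[-1.93   2.257  0.367] [-13.9 -12.1   9.6] [ 3.13675458e+00  2.88773999e-03 -6.81963326e-02] [ 508.32 -313.51   53.08]
```

```bash
python3 -m handwheel '[[[0,0,0],[0.002,-0.001,0]],[[0,0,0],[0.002,-0.002,0]],[[0,0,0],[0,0,0]],[[0,0,0],[0,0,0]]]'
python3 - <<'E'
from h import *
for i in range(2): o=get_obs();print(o['moment'].round(3),o['contact_force'].round(1),o['tcp_rot'],o['tool_pos'].round(2));capture('side')
t=capture('side'); a=cv2.resize(t['img'][245:320,250:350],None,fx=5,fy=5,interpolation=cv2.INTER_CUBIC)
t=capture('top'); b=cv2.resize(t['img'][185:260,335:395],None,fx=5,fy=5,interpolation=cv2.INTER_CUBIC)
cv2.imwrite('pics/f.png',np.hstack([a,b])[:,:,::-1])
E
```

```text
time: 28.35
tool_pos: [508.3, -313.7, 53.0]
tcp_rot: [3.141, 0.0, -0.068]
contact_force: [-13.3, -12.1, 9.5]
grip_width: 24.0
[-2.185  2.287  0.358] [-13.3 -12.1   9.5] [ 3.14074274e+00  2.54432181e-04 -6.82362361e-02] [ 508.26 -313.67   52.97]
[-2.231  2.339  0.255] [-13.6 -13.5   9.4] [ 3.14072658e+00  3.21539935e-04 -6.81268249e-02] [ 508.25 -313.64   52.96]
```

View pics/f.png

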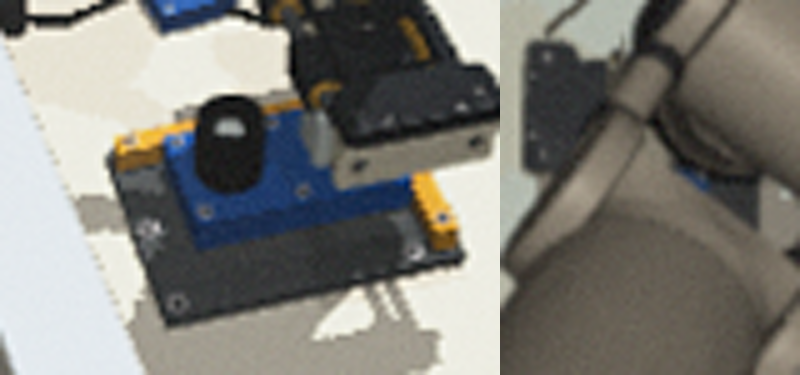

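The side view shows the carrier flat on the plate, against both fences, with the sleeve home at (230,145). The push is steady at about 13 N in each direction.

```bash
python3 -c "
from h import *
o=get_obs();print(o['time'],o['contact_force'],o['grip_width']);bot.close_job()"
```

```text
28.55 [-14.06604763 -13.33807092   9.32151172] 23.825705528980176
the job is handed in; nothing more can be done
```

I handed the job in at 28.6 s: the sleeve is on the port, and the gripper is holding the carrier by its lug in the corner, pressed against both fences.

- **Sleeve:** I pushed it on while the carrier stood on the bench. It stopped within half a millimetre of the fully-home height, and I pressed to about 17 N before letting go. The wrist and side pictures showed it fully down.
- **Carrier:** I gripped the larger carrier by its lug (24.0 mm grip width), lifted it and set it flat on the plate. I brought it gently against the long fence first and then the short one.
- **Last readings:** The push is about 13 N on the long fence and 14 N on the short fence, with about 9 N down. The grip width is 23.8 mm, and the tool is upright to within 0.001 rad. The twisting moment is about 0.3 N m, which fits the carrier lying flat against both fences.
- **Small disagreements:** The two cameras placed the long fence about 2 mm apart, and first contact agreed with the wrist view. The final tool yaw is -0.068 rad against a fitted plate yaw of -0.059. That is a deliberate small twist to keep the tail end against the long fence.
- **Not checked:** In the last top picture the arm hid the corner, so the final picture check is from the side view only. I also did not check the bystander objects one by one at the end.

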